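Shut the rice cooker on the eggs, choose steaming and start it

TASK

Set the rice cooker to steam the eggs that are in its pot: push its raised lid down until it latches shut, then press the round menu key to change over to steaming, and then press the long rounded start key, each key right down. Only press and push, and gently; nothing is to be picked up. Leave the cooker's other keys unpressed and the crock, spoons, grinder, cellar, cup and bowl where they stand, and finish with the lid still latched and your hand clear.

Things in the scene. Friction and masses are not known exactly. Their poses are not given: they have to be found in the camera images.
- cooker: Electric rice cooker, off-white plastic with a steel band, 340 mm deep (x) by 250 mm wide (y) by 200 mm high with the lid shut; too heavy to shift. Origin: centre of its underside. +x points from its front to its rear hinge, +y to the left of a person facing its front, z up. Front to rear: key panel (x -0.17 to -0.085), release bar, lid (x -0.065 to 0.165).
- panel (a point): Centre of the face of the cooker's key panel, 137 mm up. The panel slopes up towards the rear at 20 deg, its face 122 mm high at the front and 152 mm at the rear. A dark display in its middle, two keys on either side, 40 mm apart along the slope (upper = rear, lower = front). Axes as the cooker's.
- lid (a joint): Hinge of the cooker's lid, rad: 0 shut, positive front edge raised. Axis along the cooker's y at x = 0.150, z = 0.155 m in its frame. Starts 0.3 to 0.6 and stays there (stiff, sprung). 1 to 4 N near the front edge brings it down; in the last 15 mm a sprung catch rides over the hook and snaps in near 0.02, so push to the stop at 0. Let go, it rests at 0.01 if latched, else springs up to 0.2 or more.
- lid_push (a point): Point on the lid's flat top, on its centre line, 32 mm behind the front edge, a good place to push: 183 mm in front of the hinge axis and, shut, 45 mm above it (200 mm above the worktop). It moves and turns with the lid (axes as the cooker's when shut). The lid is 228 by 236 mm, 45 mm thick; a low steam cap is 140 mm behind this point.
- menu_key (a joint): Spring key on the cooker's sloping panel, off-white like the others, 7 mm proud, its axis square to the panel; 0 is up, 0.004 m fully down; yields from 2 N, fully down at 4 N along its axis, returns by itself. This is the menu key: round, 22 mm across, upper (rear) key on the left, 70 mm to the left of the panel's middle.
- menu_key_top (a point): Centre of the menu key's top face; its z axis points out of the key.
- start_key (a joint): Spring key on the cooker's sloping panel, off-white like the others, 7 mm proud, its axis square to the panel; 0 is up, 0.004 m fully down; yields from 2 N, fully down at 4 N along its axis, returns by itself. This is the start key: the largest, long with round ends, 42 mm (across) by 22 mm, lower (front) key on the right, 70 mm to the right of the middle.
- start_key_top (a point): Centre of the start key's top face; its z axis points out of the key.
- timer_key (a joint): Spring key on the cooker's sloping panel, off-white like the others, 7 mm proud, its axis square to the panel; 0 is up, 0.004 m fully down; yields from 2 N, fully down at 4 N along its axis, returns by itself. This is the timer key, not to be pressed: a narrow bar, 26 mm across by 9 mm, lower (front) key on the left, 70 mm from the middle.
- timer_key_top (a point): Centre of the timer key's top face; z out of the key.
- cancel_key (a joint): Spring key on the cooker's sloping panel, off-white like the others, 7 mm proud, its axis square to the panel; 0 is up, 0.004 m fully down; yields from 2 N, fully down at 4 N along its axis, returns by itself. This is the cancel key, not to be pressed: a square of 15 mm, upper (rear) key on the right, 70 mm from the middle.
- cancel_key_top (a point): Centre of the cancel key's top face; z out of the key.
- release (a joint): Slide of the lid's release bar with its latch hook (m): 0 is out, 0.008 fully pressed back and down. Pressing it unlatches the lid, so keep off it. The closing lid moves it by about 5 mm for a moment.
- release_face (a point): Centre of the face of the release bar, a grey bar 46 mm wide and 15 mm high at the top middle of the panel, 16 mm in front of the lid's front edge.
- tray: Bamboo tray, 320 by 240 mm, rim 22 mm high, lying beside the cooker on its left or right, fixed. Origin: centre of its underside; floor 6 mm up.
- crock: Brown earthenware crock on the tray, 128 mm across, 112 mm high without its lid. Origin: centre of its underside. Leave alone.
- crock_lid: Ceramic lid of the crock, 116 mm across with a knob, its top 34 mm above the crock's rim. Origin: at the height of the rim, on its axis. Leave alone.
- grinder: Green plastic pepper grinder with a push button on top, standing on the tray, 51 mm across, 141 mm high. Origin: centre of its underside. Leave alone.
- salt_cellar: Round glass salt cellar with a steel lid, on the tray, 72 mm across, 55 mm high. Origin: centre of its underside. Leave alone.
- spoons: Four steel measuring spoons fanned out from a ring, lying on the tray, 140 mm long, 12 mm high. Origin: near the ring; +x towards the bowls of the spoons. Leave alone.
- rice_cup: Clear plastic rice measuring cup, 66 mm across, 72 mm high, standing in front of the cooker on its left. Origin: centre of its underside. Leave alone.
- side_bowl: Small steel bowl, 96 mm across, 42 mm high, standing in front of the cooker on its right. Origin: centre of its underside. Leave alone.

How it is judged (in metres and radians):
On the way, in this order (a step that is already met when the one before it is completed fails the run):
1. the lid is pushed down and shut (value of joint lid below 0.03 rad), for 0.1 s.
2. with the lid shut, the menu key is pressed down (value of joint menu_key above 0.003 m and value of joint lid below 0.03 rad), for 0.05 s.
3. then the start key is pressed down, the menu key let go (value of joint start_key above 0.003 m and value of joint menu_key below 0.001 m and value of joint lid below 0.03 rad), for 0.05 s.
At the end, for the whole second after the job is handed in: The lid is latched (below 0.03 rad) and stays so untouched, the release bar is out, all four keys are up again, and every loose thing about is at rest within 20 mm of where it stood (value of joint lid below 0.03 rad and value of joint release below 0.002 m and value of joint each of menu_key, start_key, timer_key, cancel_key below 0.001 m and distance of each of crock, crock_lid, grinder, salt_cellar, spoons, rice_cup, side_bowl from where it was at the start of the episode below 0.02 m and linear speed of each of crock, crock_lid, grinder, salt_cellar, spoons, rice_cup, side_bowl below 0.02 m/s).
It fails at once if the timer or the cancel key is pressed (value of joint any of timer_key, cancel_key above 0.002 m).
It fails at once if the menu or start key is pressed while the lid is up, or both at once ((value of joint any of menu_key, start_key above 0.002 m and value of joint lid above 0.05 rad) or value of joint each of menu_key, start_key above 0.002 m).
It fails at once if the lid is lifted instead of pushed down (value of joint lid above 0.75 rad).
It fails at once if the cooker is pushed roughly (over 60 N) (contact force between the fingers and cooker above 60 N).
It fails at once if a thing standing about is lifted, carried or knocked about (moved over 30 mm) (distance of any of crock, crock_lid, grinder, salt_cellar, spoons, rice_cup, side_bowl from where it was at the start of the episode above 0.03 m).
It also fails if it takes over 45 s, if anything falls off the work surface, if the arm or the gripper's body presses on something with over 40 N, if the wrist force passes 120 N, or if a joint passes its speed limit or range.

ROBOT

A 7-joint arm with a two-finger parallel gripper is mounted at the origin on the work surface. World frame = base frame: x ahead of the robot, y to its left, z up, the work surface at z = 0. Lengths are in m, angles in degrees, forces in N, time in s.
With the tool pointing down it reaches from about 0.35 to 0.775 m from the base axis. Payload 3.1 kg.
Tool frame: the origin (TCP) lies midway between the tips of the shut fingers; the grasp point (between the pads) lies 19 mm behind it (arm.tcp_to_grasp is the distance from the TCP to the grasp point, in m); z points along the fingers, y is the direction in which the jaws open and shut (so a half turn about z gives the same grasp; the last joint's range is limited). The gripper opens to 85 mm and grips with 20 to 120 N. Pads are 22 mm wide; open, the fingers measure 114 mm over their backs; the gripper's body (76 mm by 85 mm) begins 54 mm behind the grasp point. The pads swing forward as they close: fully open they stand 13 mm farther back than shut.
Start: joints at [71.293, 17.813, 0.802, 86.603, -0.252, 75.585, -1.558], TCP at [0.155, -0.528, 0.231] pointing down, gripper open.
Joint ranges: [-154.91, 154.91], [-16.99, 109.72], [-72.82, 74.43], [7.12, 147.25], [-82.49, 262.49], [11.32, 116.49], [-174.64, 174.64]. Speed limits (degrees/s): [159.86, 159.86, 180, 180, 180, 180, 180].

INTERFACE

Orientations are given as a 3x3 rotation matrix whose columns are the frame's x, y, z axes.
In Python, from station import arm, eyes gives the robot as it stands. The module is installed in compiled form; this text tells all that it offers.
- The arm moves only by the tool carry_out, never from a script. Its argument "plan" is a list that holds one entry, the list of rows, each a list of 6 numbers: the shift along the tool's x, y, z in mm, then the turn, a rotation vector about the tool's x, y, z in rad. A call has 1 to 10 rows; each row shifts and turns the commanded pose from where the row before left it, along the tool's axes as they then stand; what a row does not reach is not made up. A row lasts 1/10 s, in which the tool goes at most 50 mm and 8.59 degrees, less where a joint would pass 70% of its speed; a pose out of reach is approached as far as the arm can. A call is refused whole if a number of a shift passes 50 or a number of a turn 0.15, either way. A call with a gripper value outside its range is refused whole. "jaw" is the opening, from 0 (shut) to 1 (fully open), set as the call begins (left out, the last holds). The fingers move at their own pace and stop on an object; "force" is the grip in N (left out, the last holds). Time passes only in rows, so rows that do not move let the fingers close. It gives the time, the measured TCP pose, the force and the opening at its end, in the units of the state.
- arm.get_state(): the state, without advancing time (a new reading comes with each control period).
- eyes.camera(name): name is "scene" or "side" or "wrist"; returns (picture, depth): 384x512x3 uint8, red, green, blue; 384x512 float32, m along the optical axis (not along the pixel's ray), 0 where there is no reading.
- eyes.camera_params(name): a dict with "camera_matrix" (3x3 intrinsics, pixels), "k1" (the pictures are not rectified: a ray, as slopes to the right and down, at radius r is drawn at 1 + k1 r^2 times it, then the intrinsics apply), "R" (3x3) and "t" (3): a world point X has camera coordinates R X + t. Camera axes: x right, y down, z forward; pixel columns grow to the right and rows downward; lengths in m; the calibration is good to about 2 mm. A picture is of the moment at which its call begins: read the wrist's pose just before it. camera_params takes no time and is no camera call; for the wrist camera it gives the pose at the moment of the call.
- arm.sign_off(): hands the job in, once; it reports no verdict.
The state is a dict: "time": time; "joint_positions": joint angles; "qd": joint speeds; "tau": joint torques, N m; "position": TCP position; "orientation": TCP orientation; "contact_force": force on the tool from outside, world axes, zero at the start; "wrist_torque": the same for the moment, N m; "width": finger opening in m.
Only numpy, scipy, OpenCV 4.12 (cv2) and the standard library are available. Lean on these libraries where they do the work, as an engineer would, in place of code of your own. Each camera call takes 0.05 s, during which the arm holds its last target.

## Working session

There is one attempt and no reset: what is moved stays moved. The work goes in short steps, Python scripts to look and compute and a tool call to move; the robot and the scene stay as the last step left them, time stands still between calls to the robot, and variables do not carry over. Pictures are saved under pics/ and viewed, and the job is handed in when it is done.

Besides the shell and the picture viewer there is one more tool, called after ">>>" as a command line: name --argument value ..., lists and objects as JSON in quotes. carry_out: Moves the arm, as the interface text tells. Its arguments: {"type":"object","properties":{"plan":{"type":"array","items":{"type":"array","items":{"type":"array","items":{"type":"number"}}}},"jaw":{"type":"number"},"force":{"type":"number"}},"required":["plan"]}

```bash
mkdir -p pics; ls; cat > h.py <<'E'
import numpy as np, cv2
from station import arm, eyes
def shot(n,f):
    p=eyes.camera_params(n); im,d=eyes.camera(n)
    cv2.imwrite('pics/'+f+'.png',im[:,:,::-1]); np.savez('pics/'+f+'.npz',im=im,d=d,K=p['camera_matrix'],k1=p['k1'],R=p['R'],t=p['t'])
def pts(f):
    z=np.load('pics/'+f+'.npz');K=z['K'];k1=float(z['k1']);d=z['d']
    v,u=np.mgrid[0:d.shape[0],0:d.shape[1]]
    uv=np.stack([u,v],-1).reshape(-1,1,2).astype(float)
    n=cv2.undistortPoints(uv,K,np.array([k1,0,0,0,0])).reshape(d.shape+(2,))
    c=np.dstack([n[...,0]*d,n[...,1]*d,d])
    return z['im'],d,(c-z['t'])@z['R'],n,z
E
python3 - <<'E'
from h import *
s=arm.get_state();print(s)
for n in('scene','side','wrist'):
    shot(n,n+'0');p=eyes.camera_params(n);print(n,-p['R'].T@p['t'],p['R'][2],p['camera_matrix'][0,0],p['k1'])
E
```

```text
pics
{'time': 0.0, 'joint_positions': array([71.29307499, 17.86157648,  0.80195139, 86.69304987, -0.25152002,
       75.58439578, -1.55971681]), 'qd': array([ 0.00676718,  0.05887445,  0.01036827, -0.02744436, -0.03335227,
       -0.02360872,  0.08024595]), 'tau': array([ 1.08016341e-04, -3.79919887e+01,  1.46102775e-01, -2.30596876e+01,
        1.23110609e-02,  1.36455314e-02,  1.28392736e-07]), 'position': array([ 0.15432709, -0.52713408,  0.23020248]), 'orientation': array([[ 9.59703775e-01,  2.81012561e-01, -7.77250610e-04],
       [ 2.81013615e-01, -9.59701106e-01,  2.26622342e-03],
       [-1.09091021e-04, -2.39332118e-03, -9.99997130e-01]]), 'contact_force': array([1.2498529 , 0.46857073, 0.28020731]), 'wrist_torque': array([-0.02005809,  0.01357511,  0.05928015]), 'width': 0.08543197963696796}
scene [ 0.76595433 -0.84782341  1.2730305 ] [-0.15466075  0.57865869 -0.80077099] 493.8912322037891 -0.03028914413570186
side [0.18221701 0.48836247 0.72700611] [ 0.44184029 -0.56645324 -0.69563488] 352.5720568022542 0.018576653370663797
wrist [ 0.23046237 -0.5057884   0.37305201] [-0.29987749 -0.08592594 -0.95010011] 321.0383453108435 -0.09035068245643142
```

View pics/scene0.png

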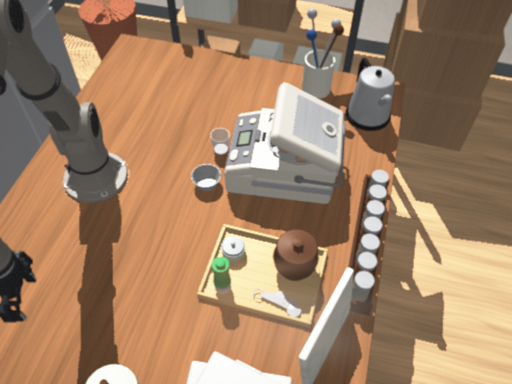

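View pics/side0.png

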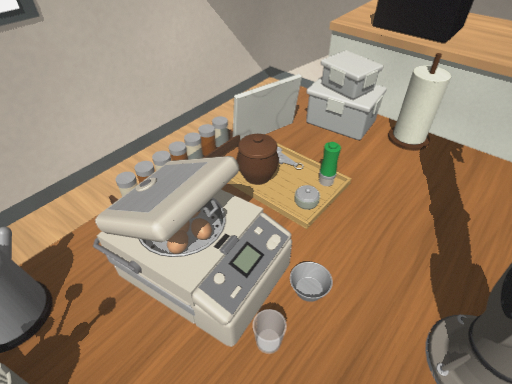

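View pics/wrist0.png

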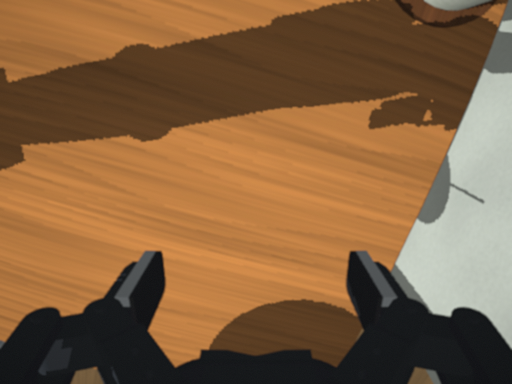

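The scene camera shows the cooker around (285,145) with its lid up and the keys at about x 230-265, y 115-170. The tray is on its right side, at about (262,275). The side camera shows the panel around (243,262). Next I'll enlarge both.

```bash
python3 - <<'E'
from h import *
im,d,P,n,z=pts('scene0'); cv2.imwrite('pics/sc_c.png',cv2.resize(im[75:215,205:365,::-1],None,fx=5,fy=4.2,interpolation=cv2.INTER_CUBIC)[:600,:800])
im,d,P,n,z=pts('side0'); cv2.imwrite('pics/si_c.png',cv2.resize(im[200:350,180:330,::-1],None,fx=4,fy=4,interpolation=cv2.INTER_CUBIC))
for uv in [(245,138),(235,122),(310,110),(290,180)]:
    print(uv)
im,d,P,n,z=pts('scene0')
for (u,v) in [(245,138),(236,145),(310,110),(290,180)]: print(P[v,u])
E
```

```text
(245, 138)
(235, 122)
(310, 110)
(290, 180)
[0.46656611 0.17210848 0.14162934]
[0.44550542 0.1434356  0.13347592]
[0.65026335 0.2349445  0.24994464]
[0.63578283 0.06756887 0.11433632]
```

View pics/sc_c.png

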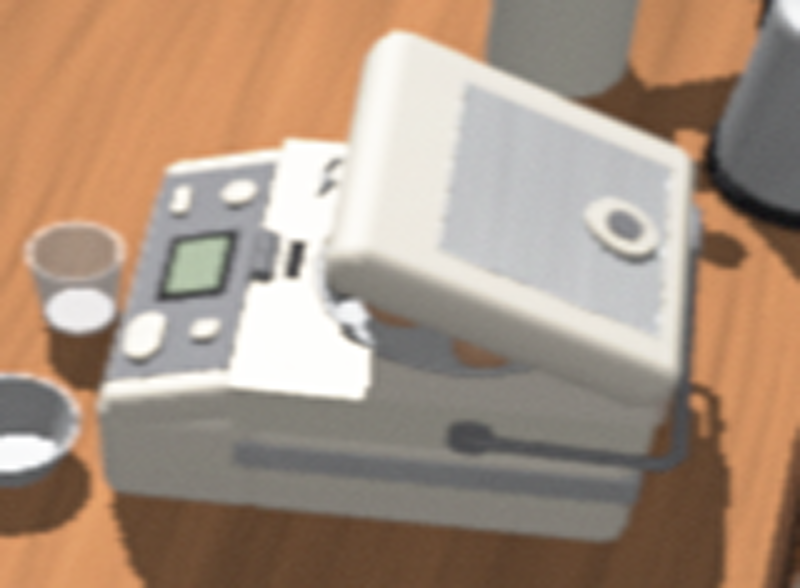

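View pics/si_c.png

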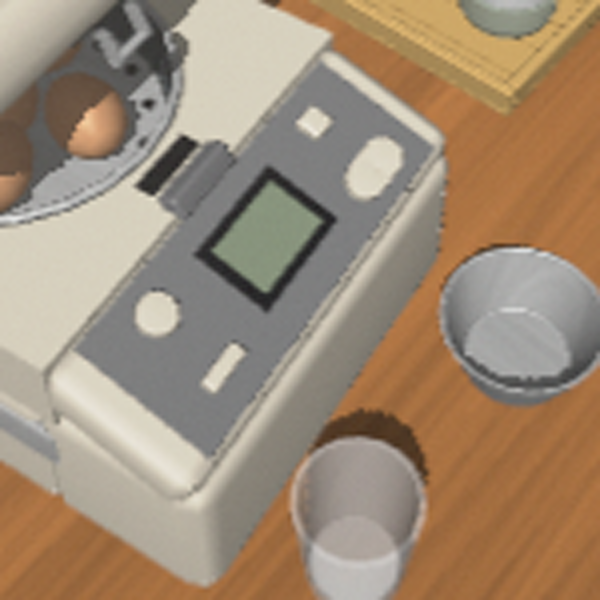

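The scene view shows menu at (252.6,121), start at (234,155), cancel at (246,153) and timer at (241,122.6). The side view shows menu at (219.2,278.2), start at (273.5,242), cancel at (258.2,230.5) and timer at (235.8,291.8). I'll triangulate these and fit the cooker pose.

```bash
cat > fit.py <<'E'
from h import *
from scipy.optimize import least_squares
S=dict(menu=(252.6,121),start=(234,155),cancel=(246,153.1),timer=(241.2,122.6),disp=(244.4,137.9))
D=dict(menu=(219.25,278.25),start=(273.5,242),cancel=(258.25,230.5),timer=(235.75,291.75),disp=(246.5,259.5))
a=np.radians(20);u=np.array([np.cos(a),0,np.sin(a)]);nn=np.array([-np.sin(a),0,np.cos(a)]);pc=np.array([-.1275,0,.137])
M={k:pc+.02*i*u+np.array([0,.07*j,0])+.007*nn for k,i,j in(('menu',1,1),('timer',-1,1),('cancel',1,-1),('start',-1,-1))};M['disp']=pc
Z={f:pts(f)[4] for f in('scene0','side0')}
def nrm(f,uv): 
    z=Z[f];return cv2.undistortPoints(np.array([[uv]],float),z['K'],np.array([float(z['k1']),0,0,0,0])).ravel()
def Pm(f): return np.c_[Z[f]['R'],Z[f]['t']]
T={}
for k in S:
    X=cv2.triangulatePoints(Pm('scene0'),Pm('side0'),nrm('scene0',S[k]),nrm('side0',D[k])).ravel();T[k]=X[:3]/X[3]
ks=list(S)
def W(q,p): 
    c,s=np.cos(q[2]),np.sin(q[2]);return np.array([q[0]+c*p[0]-s*p[1],q[1]+s*p[0]+c*p[1],p[2]+(q[3] if len(q)>3 else 0)])
def solve():
    return least_squares(lambda q:np.concatenate([W(q,M[k])-T[k] for k in ks]),[.6,.15,0,0])
if __name__=='__main__':
    r=solve();print(r.x,np.degrees(r.x[2]))
    for k in ks: print(k,T[k].round(4),((W(r.x,M[k])-T[k])*1000).round(1))
    q=r.x
    for f in('scene0','side0'):
        im,d,P,n,z=pts(f)
        c,s=np.cos(q[2]),np.sin(q[2]);Q=(P-[q[0],q[1],0]);X=c*Q[...,0]+s*Q[...,1];Y=-s*Q[...,0]+c*Q[...,1];Zz=P[...,2]
        m=(d>0)&(abs(Y)<.09)&(X>-.2)&(X<.2)&(Zz>.20)
        print(f,m.sum(),'X',X[m].min(),X[m].max())
        for x0 in np.arange(-.1,.2,.02):
            mm=m&(abs(X-x0)<.01)
            if mm.sum()>5: print(round(x0,2),mm.sum(),np.median(Zz[mm]).round(4),Zz[mm].max().round(4))
E
python3 fit.py
```

```text
[ 0.58984544  0.19001974  0.11936635 -0.00281954] 6.839188253951397
menu [0.4712 0.2454 0.1468] [-0.   0.9  0.8]
start [0.4505 0.1027 0.1326] [0.  0.1 1.4]
cancel [0.4877 0.1078 0.1471] [ 0.1 -0.5  0.5]
timer [0.4339 0.2417 0.1332] [0.  0.2 0.7]
disp [0.4634 0.1755 0.1376] [-0.1 -0.7 -3.4]
scene0 2922 X -0.055509498719528795 0.16318828437027477
-0.06 18 0.2408 0.2505
-0.04 150 0.2766 0.2844
-0.02 297 0.2851 0.2906
0.0 305 0.2785 0.2892
0.02 302 0.2688 0.2771
0.04 304 0.259 0.2673
0.06 304 0.249 0.2569
0.08 291 0.239 0.2503
0.1 289 0.2295 0.238
0.12 289 0.2205 0.2328
0.14 278 0.2103 0.2259
0.16 95 0.2021 0.2075
side0 4779 X -0.05422973171661529 0.15757349386431066
-0.06 40 0.2371 0.2425
-0.04 1057 0.2671 0.28
-0.02 880 0.2831 0.286
0.0 416 0.2783 0.2835
0.02 406 0.268 0.2739
0.04 362 0.2591 0.2645
0.06 347 0.2488 0.2545
0.08 314 0.2388 0.2443
0.1 331 0.2288 0.2343
0.12 314 0.2207 0.2295
0.14 241 0.2098 0.2214
0.16 71 0.202 0.2039
```

The fit residuals are about 1 mm: cooker at (0.590, 0.190) with yaw 6.8°. Depth gives a lid angle of about 0.46 rad. Next: raise the hand, turn it to the cooker's yaw and shut the fingers.

>>> carry_out --plan '[[[0,0,-30,0,0,0.0415],[0,0,-30,0,0,0.0415],[0,0,-30,0,0,0.0415],[0,0,-30,0,0,0.0415],[0,0,0,0,0,0],[0,0,0,0,0,0]]]' --jaw 0 --force 30

```text
time: 0.75
position: [0.1547, -0.528, 0.3514]
orientation: [[0.993, 0.119, 0.0], [0.119, -0.993, -0.001], [0.0, 0.001, -1.0]]
contact_force: [0.6, 1.1, -1.1]
width: 0.0001
```

>>> carry_out --plan '[[[17.5,-22,0,0,0,0],[17.5,-22,0,0,0,0],[17.5,-22,0,0,0,0],[17.5,-22,0,0,0,0],[17.5,-22,0,0,0,0],[17.5,-22,0,0,0,0],[17.5,-22,0,0,0,0],[17.5,-22,0,0,0,0],[17.5,-22,0,0,0,0],[17.5,-22,0,0,0,0]]]'

```text
time: 1.75
position: [0.302, -0.2869, 0.3494]
orientation: [[0.993, 0.119, -0.003], [0.119, -0.993, 0.003], [-0.002, -0.003, -1.0]]
contact_force: [-0.5, -0.2, -0.7]
width: -0.0001
```

>>> carry_out --plan '[[[17.5,-22,0,0,0,0],[17.5,-22,0,0,0,0],[17.5,-22,0,0,0,0],[17.5,-22,0,0,0,0],[17.5,-22,0,0,0,0],[17.5,-22,0,0,0,0],[17.5,-22,0,0,0,0],[17.5,-22,0,0,0,0],[17.5,-22,0,0,0,0],[17.5,-22,0,0,0,0]]]'

```text
time: 2.75
position: [0.4494, -0.0485, 0.3494]
orientation: [[0.993, 0.119, -0.004], [0.119, -0.993, 0.0], [-0.004, -0.001, -1.0]]
contact_force: [-0.0, -0.7, 0.2]
width: 0.0003
```

>>> carry_out --plan '[[[17.5,-22,0,0,0,0],[17.5,-22,0,0,0,0],[17.5,-22,0,0,0,0],[17.5,-22,0,0,0,0],[17.5,-22,0,0,0,0],[17.5,-22,0,0,0,0],[17.5,-22,0,0,0,0],[17.5,-22,0,0,0,0],[17.5,-22,0,0,0,0],[17.5,-22,0,0,0,0]]]'

```text
time: 3.75
position: [0.5975, 0.1904, 0.3489]
orientation: [[0.993, 0.119, -0.004], [0.119, -0.993, -0.002], [-0.004, 0.001, -1.0]]
contact_force: [-0.0, 0.2, 0.5]
width: 0.0002
```

>>> carry_out --plan '[[[0,0,20,0,0,0],[0,0,20,0,0,0],[0,0,0,0,0,0],[0,0,0,0,0,0]]]'

```text
time: 4.15
position: [0.597, 0.1892, 0.3099]
orientation: [[0.993, 0.119, -0.003], [0.119, -0.993, -0.001], [-0.003, 0.001, -1.0]]
contact_force: [0.5, 0.7, 0.4]
width: -0.0002
```

```bash
python3 - <<'E'
from h import *
shot('side','side1');shot('scene','scene1');print(arm.get_state()['contact_force'])
E
```

```text
[-0.29972863 -0.42886859  0.74136406]
```

View pics/side1.png

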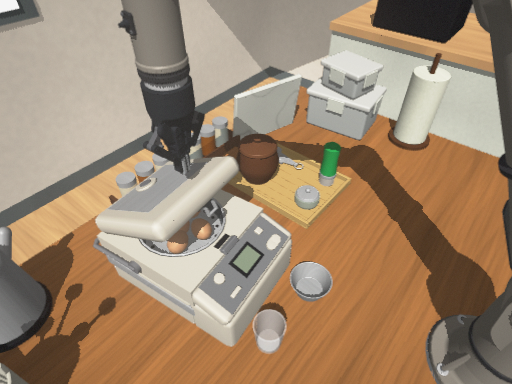

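View pics/scene1.png

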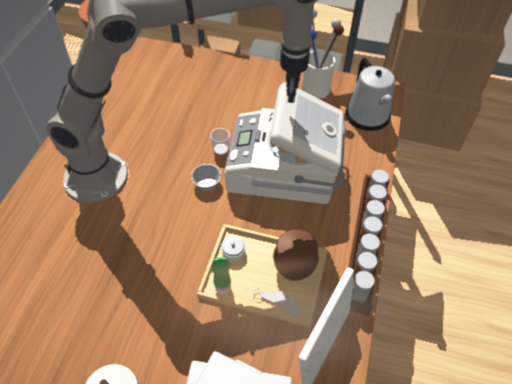

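The fingertips stand over the lid's top centre line: side view about (183,175), scene view about (292,97). Now I'll push the lid down along its arc.

>>> carry_out --plan '[[[0,0,10,0,0,0],[0,0,10,0,0,0],[0,0,5,0,0,0],[-2,0,4,0,0,0],[-3,0,4,0,0,0],[-3,0,4,0,0,0],[-3,0,4,0,0,0]]]'

```text
time: 4.95
position: [0.5867, 0.1884, 0.2704]
orientation: [[0.993, 0.118, 0.001], [0.118, -0.993, 0.0], [0.001, 0.0, -1.0]]
contact_force: [1.1, 0.1, 0.9]
width: 0.0003
```

>>> carry_out --plan '[[[-3,0,4,0,0,0],[-3,0,4,0,0,0],[-3,0,5,0,0,0],[-3,0,5,0,0,0],[-2.5,0,5,0,0,0],[-2.5,0,5,0,0,0],[-2,0,5,0,0,0],[-2,0,5,0,0,0]]]'

```text
time: 5.75
position: [0.5652, 0.1861, 0.2318]
orientation: [[0.993, 0.119, -0.001], [0.119, -0.993, -0.0], [-0.001, -0.0, -1.0]]
contact_force: [-1.7, -0.9, 2.6]
width: 0.0001
```

>>> carry_out --plan '[[[-1.5,0,4,0,0,0],[-1.5,0,4,0,0,0],[-1.5,0,4,0,0,0],[-1,0,4,0,0,0],[-1,0,3,0,0,0],[-1,0,3,0,0,0],[0,0,3,0,0,0],[0,0,3,0,0,0]]]'

```text
time: 6.55
position: [0.5578, 0.1852, 0.2044]
orientation: [[0.993, 0.119, -0.001], [0.119, -0.993, -0.0], [-0.001, 0.0, -1.0]]
contact_force: [-3.7, -0.5, 5.3]
width: 0.0001
```

>>> carry_out --plan '[[[0,0,2,0,0,0],[0,0,2,0,0,0],[0,0,0,0,0,0]]]'

```text
time: 6.85
position: [0.5587, 0.1852, 0.2002]
orientation: [[0.993, 0.119, 0.001], [0.119, -0.993, 0.0], [0.001, -0.0, -1.0]]
contact_force: [-2.4, -0.6, 3.0]
width: 0.0001
```

>>> carry_out --plan '[[[0,0,1.5,0,0,0],[0,0,1.5,0,0,0],[0,0,0,0,0,0]]]'

```text
time: 7.15
position: [0.5588, 0.1852, 0.2001]
orientation: [[0.993, 0.118, 0.002], [0.118, -0.993, -0.0], [0.002, 0.0, -1.0]]
contact_force: [-5.2, -2.4, 13.0]
width: -0.0
```

The lid is against its stop at z = 0.200 with 13 N. I'll lift off and check the latch.

>>> carry_out --plan '[[[0,0,-5,0,0,0],[0,0,-10,0,0,0],[0,0,-20,0,0,0],[0,0,-25,0,0,0],[0,0,-20,0,0,0],[0,0,0,0,0,0],[0,0,0,0,0,0]]]'

```text
time: 7.85
position: [0.5587, 0.1849, 0.277]
orientation: [[0.993, 0.118, 0.0], [0.118, -0.993, -0.0], [0.0, 0.0, -1.0]]
contact_force: [-0.7, -0.9, -0.3]
width: 0.0001
```

```bash
python3 - <<'E'
from h import *
shot('side','side2');shot('scene','scene2');print(arm.get_state()['contact_force'])
q=[ 0.58984544,0.19001974,0.11936635]
for f in('scene2','side2'):
        im,d,P,n,z=pts(f)
        c,s=np.cos(q[2]),np.sin(q[2]);Q=(P-[q[0],q[1],0]);X=c*Q[...,0]+s*Q[...,1];Y=-s*Q[...,0]+c*Q[...,1];Zz=P[...,2]
        for x0 in np.arange(-.06,.17,.02):
            mm=(d>0)&(abs(Y)<.09)&(abs(Y)>.05)&(abs(X-x0)<.01)&(Zz>.1)&(Zz<.25)
            if mm.sum()>5: print(f,round(x0,2),mm.sum(),np.median(Zz[mm]).round(4))
E
```

```text
[ 0.25843555  0.23993298 -0.41562228]
scene2 -0.06 109 0.1997
scene2 -0.04 99 0.202
scene2 -0.02 120 0.2023
scene2 0.0 129 0.2026
scene2 0.02 124 0.2027
scene2 0.04 125 0.2023
scene2 0.06 129 0.2021
scene2 0.08 129 0.2015
scene2 0.1 134 0.2014
scene2 0.12 135 0.2016
scene2 0.14 128 0.2005
scene2 0.16 45 0.1948
side2 -0.06 726 0.1887
side2 -0.04 305 0.2009
side2 -0.02 306 0.2009
side2 0.0 293 0.2012
side2 0.02 233 0.2009
side2 0.04 166 0.2008
side2 0.06 196 0.2007
side2 0.08 201 0.2005
side2 0.1 185 0.2002
side2 0.12 192 0.2
side2 0.14 156 0.1993
side2 0.16 33 0.196
```

View pics/side2.png

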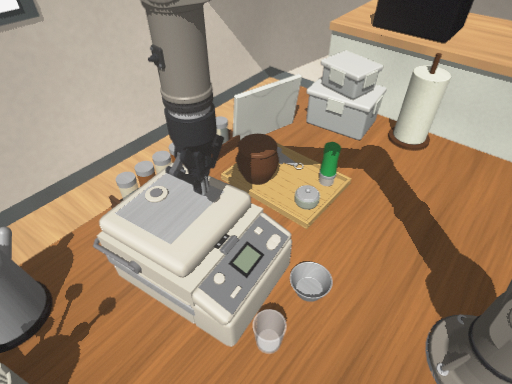

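The lid rests flat with its top at about 0.201, so it is latched with the hand off it. Next: move to above the menu key and tilt 20°.

>>> carry_out --plan '[[[-18,-14.3,0,0,0,0],[-18,-14.3,0,0,0,0],[-18,-14.3,0,0,0,0],[-18,-14.3,0,0,0,0],[-18,-14.3,0,0,0,0],[0,0,0,0,0.0873,0],[0,0,0,0,0.0873,0],[0,0,0,0,0.0873,0],[0,0,0,0,0.0873,0],[0,0,0,0,0,0]]]'

```text
time: 8.95
position: [0.4566, 0.2445, 0.2747]
orientation: [[0.934, 0.121, 0.337], [0.115, -0.993, 0.037], [0.339, 0.004, -0.941]]
contact_force: [-0.7, -0.3, 1.4]
width: -0.0
```

```bash
cat > rel.py <<'E'
from h import *
import sys
s=arm.get_state();R=s['orientation'];p=s['position'];print(p,R[:,2],s['contact_force'])
ax=np.array([.3397,.0407,-.9397])
for k,t in dict(menu=[.4712,.2463,.1504],start=[.4505,.1028,.1367]).items():
    print(k,'to 20mm out (tool mm)',(R.T@(np.array(t)-.02*ax-p)*1000).round(1),'to top',(R.T@(np.array(t)-p)*1000).round(1))
print('axis in tool',R.T@ax)
E
python3 rel.py
```

```text
[0.45663352 0.2444692  0.27471947] [ 0.33659453  0.03697603 -0.94092343] [-0.72893868 -0.28536504  1.39514431]
menu to 20mm out (tool mm) [-28.4  -0.5 101.9] to top [-28.3  -0.6 121.9]
start to 20mm out (tool mm) [-68.9 139.4 102.6] to top [-68.8 139.3 122.6]
axis in tool [ 0.00374326 -0.00331597  1.00003183]
```

>>> carry_out --plan '[[[-14,0,20,0,0,0],[-14,0,20,0,0,0],[0,0,20,0,0,0],[0,0,20,0,0,0],[0,0,12,0,0,0],[0,0,5,0,0,0],[0,0,0,0,0,0]]]'

```text
time: 9.65
position: [0.4675, 0.2461, 0.1758]
orientation: [[0.934, 0.118, 0.338], [0.111, -0.993, 0.04], [0.34, -0.0, -0.94]]
contact_force: [0.7, -0.6, 0.2]
width: -0.0005
```

```bash
python3 rel.py; python3 - <<'E'
from h import *
shot('side','side3');shot('wrist','wrist3')
im=cv2.imread('pics/side3.png');cv2.imwrite('pics/side3c.png',cv2.resize(im[190:340,170:320],None,fx=4,fy=4,interpolation=2))
E
```

```text
[0.46754711 0.24605614 0.17584438] [ 0.33782919  0.04028774 -0.9403448 ] [ 0.66318848 -0.59489294  0.16313903]
menu to 20mm out (tool mm) [-5.3  0.2  5.2] to top [-5.2  0.2 25.2]
start to 20mm out (tool mm) [-45.2 140.2   5.3] to top [-45.1 140.2  25.3]
axis in tool [ 2.01205604e-03 -1.88432887e-04  1.00004229e+00]
```

View pics/side3c.png

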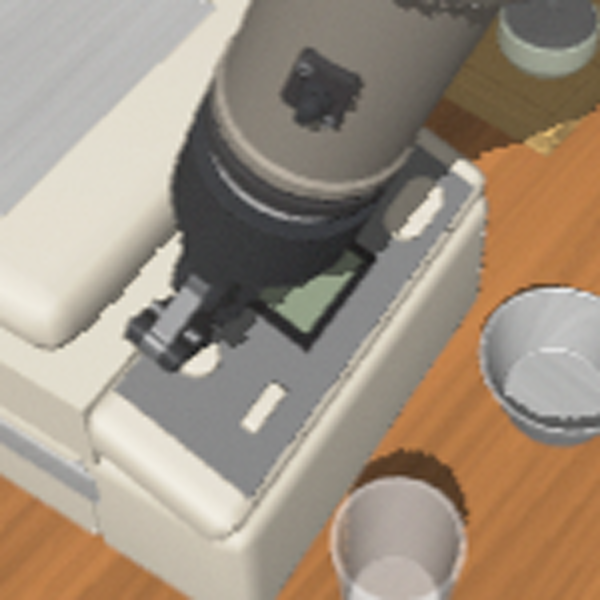

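View pics/wrist3.png

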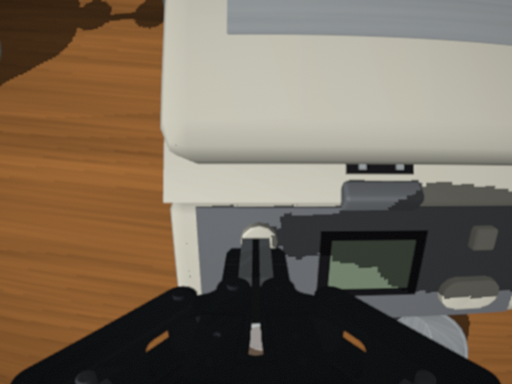

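The wrist view shows the round menu key at (258,232), straight ahead of the fingertips at (256,240). I'll correct by 5 mm along the slope, approach, and press.

>>> carry_out --plan '[[[-5,0,5,0,0,0],[0,0,8,0,0,0],[0,0,7,0,0,0],[0,0,2,0,0,0],[0,0,2,0,0,0],[0,0,2,0,0,0]]]'

```text
time: 10.35
position: [0.4716, 0.2468, 0.1503]
orientation: [[0.933, 0.119, 0.34], [0.111, -0.993, 0.04], [0.342, 0.0, -0.94]]
contact_force: [-1.6, -0.6, 1.9]
width: 0.0003
```

>>> carry_out --plan '[[[0,0,1.5,0,0,0],[0,0,1.5,0,0,0],[0,0,0,0,0,0]]]'

```text
time: 10.65
position: [0.4725, 0.2469, 0.1477]
orientation: [[0.933, 0.119, 0.34], [0.112, -0.993, 0.04], [0.342, 0.0, -0.94]]
contact_force: [-2.8, -0.6, 3.0]
width: -0.0001
```

```bash
python3 rel.py
```

```text
[0.47251291 0.24686945 0.14771503] [ 0.33983959  0.0404411  -0.93961352] [-2.82266738 -0.63182894  3.01662688]
menu to 20mm out (tool mm) [ -0.4   0.4 -23. ] to top [-0.4  0.4 -3. ]
start to 20mm out (tool mm) [-40.4 140.4 -23. ] to top [-40.4 140.4  -3. ]
axis in tool [-1.30942431e-04 -2.73655554e-04  1.00004429e+00]
```

>>> carry_out --plan '[[[0,0,1.5,0,0,0],[0,0,1.5,0,0,0],[0,0,0,0,0,0]]]'

```text
time: 10.95
position: [0.4728, 0.2469, 0.147]
orientation: [[0.933, 0.118, 0.341], [0.112, -0.993, 0.038], [0.343, 0.003, -0.939]]
contact_force: [-14.3, -5.9, 20.8]
width: 0.0003
```

```bash
python3 rel.py
```

```text
[0.4728094  0.24694894 0.14703723] [ 0.34079007  0.03795452 -0.93937297] [-14.30440739  -5.86004436  20.82512124]
menu to 20mm out (tool mm) [ -0.4   0.5 -23.7] to top [-0.4  0.5 -3.7]
start to 20mm out (tool mm) [-40.5 140.5 -23.4] to top [-40.5 140.5  -3.4]
axis in tool [-8.20783349e-04 -2.85614983e-03  1.00003992e+00]
```

The key bottomed out at 3.7 mm with about 26 N. I'll retract along the key's axis and go over to the start key.

>>> carry_out --plan '[[[0,0,-4,0,0,0],[0,0,-10,0,0,0],[0,0,-15,0,0,0],[0,0,-13,0,0,0],[-8,28,0,0,0,0],[-8,28,0,0,0,0],[-8,28,0,0,0,0],[-8,28,0,0,0,0],[-8,28,0,0,0,0],[0,0,0,0,0,0]]]'

```text
time: 11.95
position: [0.4377, 0.0971, 0.1698]
orientation: [[0.934, 0.111, 0.339], [0.105, -0.994, 0.036], [0.341, 0.002, -0.94]]
contact_force: [0.0, 0.4, -0.3]
width: 0.0005
```

```bash
python3 rel.py; python3 - <<'E'
from h import *
shot('side','side4');shot('wrist','wrist4')
im=cv2.imread('pics/side4.png');cv2.imwrite('pics/side4c.png',cv2.resize(im[190:340,170:320],None,fx=4,fy=4,interpolation=2))
E
```

```text
[0.43772278 0.09714213 0.16982532] [ 0.33860681  0.03630167 -0.94022743] [ 0.00395419  0.36185423 -0.31712995]
menu to 20mm out (tool mm) [  40.3 -144.5   15. ] to top [  40.3 -144.6   35. ]
start to 20mm out (tool mm) [ 1.2 -4.2 15.7] to top [ 1.3 -4.3 35.7]
axis in tool [ 0.00166221 -0.00424905  1.00003393]
```

View pics/side4c.png

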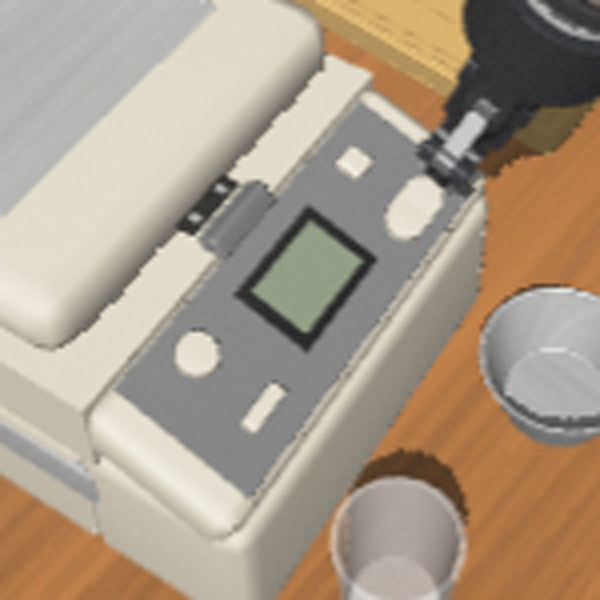

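View pics/wrist4.png

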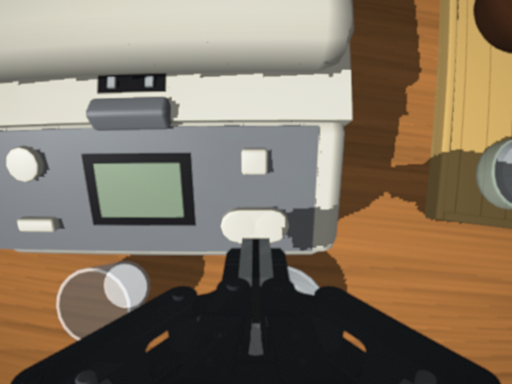

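The lid is shut and the menu key is back up. The start key is at wrist (255,226), just ahead of the fingertips at (256,243). I'll make the small correction and press.

>>> carry_out --plan '[[[1,-4,8,0,0,0],[0,0,10,0,0,0],[0,0,8,0,0,0],[0,0,6,0,0,0],[0,0,2,0,0,0],[0,0,2,0,0,0],[0,0,1,0,0,0]]]'

```text
time: 12.75
position: [0.4511, 0.1075, 0.1358]
orientation: [[0.933, 0.119, 0.339], [0.112, -0.993, 0.04], [0.341, 0.0, -0.94]]
contact_force: [-2.6, 0.0, 0.7]
width: 0.0002
```

```bash
python3 rel.py
```

```text
[0.45111083 0.10749559 0.13583042] [ 0.33860759  0.04048915 -0.94005613] [-2.62383637  0.01398055  0.71136766]
menu to 20mm out (tool mm) [  39.2 -135.4  -21.3] to top [  39.2 -135.4   -1.3]
start to 20mm out (tool mm) [ -0.8   4.6 -21.2] to top [-0.8  4.6 -1.2]
axis in tool [ 1.16464947e-03 -7.96005415e-05  1.00004365e+00]
```

>>> carry_out --plan '[[[0,0,1.5,0,0,0],[0,0,1.5,0,0,0],[0,0,1.5,0,0,0],[0,0,0,0,0,0]]]'

```text
time: 13.15
position: [0.4521, 0.1076, 0.1334]
orientation: [[0.933, 0.119, 0.339], [0.113, -0.993, 0.038], [0.341, 0.002, -0.94]]
contact_force: [-18.2, -2.4, 24.1]
width: -0.0001
```

```bash
python3 rel.py
```

```text
[0.45208185 0.10762071 0.13344936] [ 0.33853999  0.03824245 -0.94017455] [-18.18027575  -2.35461418  24.06894896]
menu to 20mm out (tool mm) [  39.2 -135.3  -24.2] to top [  39.2 -135.4   -4.2]
start to 20mm out (tool mm) [ -0.9   4.7 -23.8] to top [-0.9  4.6 -3.8]
axis in tool [ 0.00152093 -0.00230119  1.00004053]
```

The start key is fully down at 3.8 mm and bottomed at 30 N. I'll retract.

>>> carry_out --plan '[[[0,0,-4,0,0,0],[0,0,-10,0,0,0],[0,0,-20,0,0,0],[0,0,-25,0,0,0],[0,0,-25,0,0,0],[0,0,-25,0,0,0],[0,0,-20,0,0,0],[0,0,0,0,0,0],[0,0,0,0,0,0]]]'

```text
time: 14.05
position: [0.4098, 0.1021, 0.2534]
orientation: [[0.932, 0.118, 0.341], [0.111, -0.993, 0.04], [0.344, 0.001, -0.939]]
contact_force: [-0.6, 0.6, -0.4]
width: -0.0001
```

```bash
python3 rel.py; python3 - <<'E'
from h import *
shot('side','side5');shot('scene','scene5')
P0=pts('scene0');P5=pts('scene5')
a=cv2.absdiff(cv2.imread('pics/scene0.png'),cv2.imread('pics/scene5.png'))[190:320,190:330]
print((a.max(2)>60).sum())
q=[ 0.58984544,0.19001974,0.11936635]
for f in('scene5','side5'):
        im,d,P,n,z=pts(f)
        c,s=np.cos(q[2]),np.sin(q[2]);Q=(P-[q[0],q[1],0]);X=c*Q[...,0]+s*Q[...,1];Y=-s*Q[...,0]+c*Q[...,1];Zz=P[...,2]
        for x0 in (-.04,0,.1):
            mm=(d>0)&(abs(Y)<.09)&(abs(Y)>.05)&(abs(X-x0)<.01)&(Zz>.1)&(Zz<.25)
            if mm.sum()>5: print(f,round(x0,2),mm.sum(),np.median(Zz[mm]).round(4))
E
```

```text
[0.40981646 0.10206269 0.25337756] [ 0.34141602  0.04008119 -0.93905729] [-0.60825389  0.58746117 -0.41411742]
menu to 20mm out (tool mm) [  37.9 -136.   103.4] to top [  37.9 -136.   123.4]
start to 20mm out (tool mm) [ -2.1   4.  103.5] to top [ -2.1   4.  123.5]
axis in tool [-1.75226512e-03 -8.17608970e-04  1.00004246e+00]
1666
scene5 -0.04 124 0.2026
scene5 0 127 0.2027
scene5 0.1 125 0.202
side5 -0.04 310 0.201
side5 0 297 0.201
side5 0.1 260 0.2003
```

View pics/side5.png

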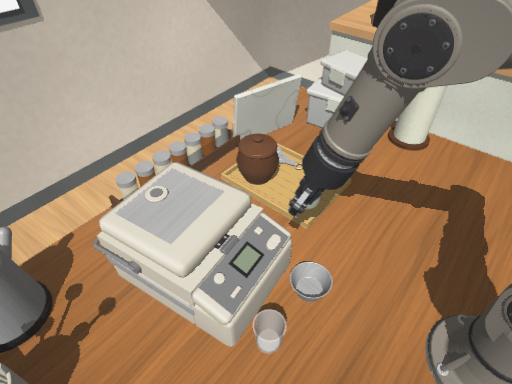

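View pics/scene5.png

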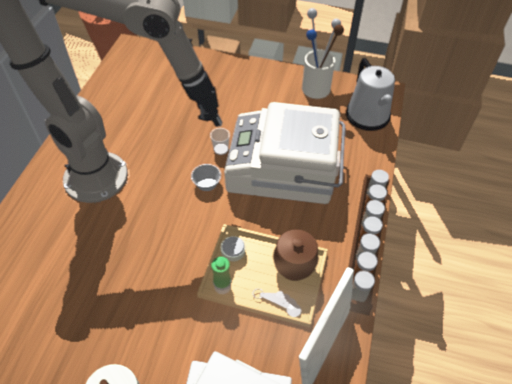

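In the last views the lid is shut and flat and the hand is clear. The tray items, cup (220,140) and bowl (206,178) are where they stood; the picture changes over the tray are arm shadow. Handing in.

```bash
python3 -c "
from station import arm
print(arm.sign_off())"
```

```text
the job is handed in; nothing more can be done
None
```

I closed the cooker's lid, pressed the menu key and then the start key, and handed the job in at about 14 s. The hand-in gave no verdict.

- **Lid:** I pushed it down along its arc to the stop at z = 0.200, with about 13 N at the end. After I let go its top stayed flat at about 0.201–0.203 in both fixed cameras, and it was still so in the last views, so it is latched.
- **Menu key:** it went down about 3.7 mm and bottomed at about 26 N. The next close-up showed it back up.
- **Start key:** it went down about 3.8 mm and bottomed at about 30 N. The fingertips were about 4.6 mm off its centre along its long side, still well on the key. I retracted about 125 mm, and it looked up again in the last side view.
- **Other things:** the hand stayed off the timer key, cancel key and release bar. By eye, everything on the tray, the cup and the bowl are where they stood. A before-and-after picture difference over the tray flagged 1,666 pixels. I took these for the arm's shadow and did not measure further.

The two views disagreed slightly on the cooker: the triangulated keys came out about 3 mm lower than the dimensions given. I used the given heights, and the contact at the lid's stop agreed with them.

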